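# Set the inspection lamp over the cylinder barrel

### The arm

A 6-joint arm with a two-finger parallel gripper is mounted at the origin on the work surface. World frame = base frame: x ahead of the robot, y to its left, z up, the work surface at z = 0. Lengths are in m, angles in rad, forces in N, time in s.
With the tool pointing down it reaches from about 0.35 to 0.85 m from the base axis. Payload 8.1 kg.
Tool frame: the origin (TCP) lies at the very end of the fingers, on their centre line; the grasp point (between the pads) lies 19 mm behind it; z points along the fingers, y is the line along which they close (so a half turn about z gives the same grasp; the last joint's range is limited). The gripper opens to 85 mm and grips with 20 to 120 N. Pads are 22 mm wide; open, the fingers measure 114 mm over their backs; the gripper's body (76 mm by 85 mm) begins 54 mm behind the grasp point. The pads swing forward as they close: fully open they stand 13 mm farther back than shut.
Start: joints at [-1.228, 0.13, 1.488, -0, 1.523, -0.085], TCP at [0.249, -0.546, 0.231] pointing down, gripper open.
Joint ranges: [-2.96, 2.96], [-0.89, 2.26], [0.02, 2.5], [-1.34, 4.48], [0, 2.73], [-2.66, 2.66]. Speed limits (rad/s): [2.39, 2.39, 2.79, 3.14, 3.14, 3.14].

### API

Orientations are given as a unit quaternion [x, y, z, w].
In Python, from bench import r gives the robot as it stands. The module is installed in compiled form; this text tells all that it offers.
- The arm moves only by the shell command python3 -m jog 'ROWS' [FORCE]. ROWS is JSON, a list of rows, each an object of numbers: "hand": the finger opening in m, from 0 to 0.0854; "dx", "dy", "dz": the shift along the tool's x, y, z in m; "rx", "ry", "rz": the turn, a rotation vector about the tool's x, y, z in rad. A call has 1 to 8 rows; each row shifts and turns the commanded pose from where the row before left it, along the tool's axes as they then stand; what a row does not reach is not made up. A row lasts 1/12 s, in which the tool goes at most 41.7 mm and 7.16 degrees, less where a joint would pass 70% of its speed; a pose out of reach is approached as far as the arm can. A call with a gripper value outside its range is refused whole. The fingers move at their own pace and stop on an object; FORCE is the grip in N (left out, the last holds). Time passes only in rows, so rows that do not move let the fingers close. It gives the time, the measured TCP pose, the force, the opening and the grip force at its end, in the units of the state.
- r.get_obs(): the state, without advancing time (a new reading comes with each control period).
- r.camera(name): name is "scene" or "top"; returns a dict with "image" (400x640x3 uint8, blue, green, red), "fovy" (degrees; the focal length in pixels is half the picture's height over the tangent of half this angle, whatever the lens; pixels are square), "cx", "cy" (the principal point, pixels), "camera_from_world" (4x4, takes a point from world to camera coordinates). Camera axes: x right, y up, looking along -z (the intrinsics and any distortion apply to the point x, -y, -z); pixel columns grow to the right and rows downward; lengths in m; the calibration is good to about 2 mm. A picture is of the moment at which its call begins. There is no depth.
- r.job_done(): hands the job in; it is judged then, once.
Trained networks look in a picture, given as the dict that the camera call returned (one of the last four; its "shot" number tells which), for a name from the list of things; names that differ only in an ending like _2 or _b are one class to them, and where a whole thing is asked for, a point or a joint stands for the part that bears it (a point fixed in the world has none). Each returns a list of dicts, best first, with "p" (0 to 1); they miss things now and then, are a little off and sometimes report something else, mostly with a low value. They report only what shows in the picture. A call takes as long as a camera call.
- r.recognise(picture, name): "at" ([column, row] as shares, 0 to 1, of the picture: columns of its width, rows of its height, amid what is visible of it).
- r.regions_of(picture, name): "pixels" (400x640 bool, what is visible of it) and "at" ([column, row] as shares, 0 to 1, of the picture: columns of its width, rows of its height, amid what is visible of it).
- r.mark_of(picture, name): "at" ([column, row] as shares, 0 to 1, of the picture: columns of its width, rows of its height: a listed point, or the origin of a listed thing).
The state is a dict: "t": time; "joint_pos": joint angles; "dq": joint speeds; "effort": joint torques, N m; "eef_pos": TCP position; "tcp_rot": TCP orientation; "contact_force": force on the tool from outside, world axes, zero at the start; "torque": the same for the moment, N m; "width": opening from 0.0 (shut) to 1.0 (fully open); "finger_force": force on a finger pad.
Only numpy, scipy, OpenCV 4.12 (cv2) and the standard library are available. Lean on these libraries where they do the work, as an engineer would, in place of code of your own. Each camera call takes 0.05 s, during which the arm holds its last target. There are 200 camera calls.

### The job

Swing the inspection lamp's arm round until the arm lies straight over the middle of the finned cylinder barrel, then tip the lamp head down until its panel slopes 30 degrees below level, outer edge low. Let go and see that it stays there, and leave the barrel, and the wrench, carton and glass jar lying about it, where they are.

Things in the scene. Friction and masses are not known exactly. Their poses are not given: they have to be found in the camera images.
- post (a point): Top of the inspection lamp's post: point on the upright swing axis, 220 mm above the bench, at the height of the boom's centre line. The lamp has a fixed round steel base (140 mm across, 28 mm high) and a post 24 mm thick. Its x axis is the lamp base's; at boom joint value 0 the boom points along the lamp base's -x.
- boom (a joint): Swing of the boom about the post, rad, anticlockwise seen from above, range -0.9 to 1.1; 0 when the boom points along the lamp base's -x (roughly towards the robot). It is parked at 0.5 to 0.8. Friction joint, 0.6 N m: it stays where it is left. The boom is a level aluminium bar 18 mm square, centre line 220 mm above the bench, from the post to the head's hinge 195 mm from the post axis.
- boom_grip (a point): Grip point on the boom's upright black rubber grip, a round pin 22 mm thick standing on the boom 170 mm from the post axis; it rises from 9 mm to 80 mm above the boom's centre line and this point is on its axis, 50 mm above the centre line (270 mm above the bench). Its -x axis points outward along the boom, z is up.
- lamphead (a joint): Tilt of the lamp head, rad: 0 level, positive with the outer edge up, negative with the outer edge down; range -1.3 to 0.9. Starts 0.15 to 0.5. 30 degrees below level is -0.524. Friction hinge, 0.75 N m; the head (about 0.35 kg) stays where it is left.
- head_hinge (a point): Middle of the head's tilt hinge, at the outer end of the boom, 195 mm from the post axis and 220 mm above the bench. The hinge line is level and square to the boom.
- head_bar (a point): Middle of the straight steel pull bar of the lamp head: 12 mm thick, 96 mm long, parallel to the hinge line and 160 mm from it, in the plane of the panel, held by a 12 mm rod at each end. The panel (grey housing with ribs on top, white diffuser below, 70 mm from inner to outer edge, 160 mm wide, 16 mm thick) ends 72 mm inward of the bar. This point's -x axis points outward in the panel's plane, so the head's slope is that axis's slope.
- barrel: The finned aluminium cylinder barrel standing loose on the bench, 110 x 100 mm and 72 mm high, dark round bore on top, 1.3 kg; origin at the centre of its underside. It lies 220 to 290 mm from the lamp's post axis, lower than the boom and the head. Not to be moved.
- wrench: A steel wrench with one open and one ring end, 160 mm long, lying flat on the bench below the boom, between the lamp base and the barrel; origin on its underside. Not to be moved.
- carton: A small plain cardboard box, 70 x 60 x 55 mm, beside the barrel on the robot's right; origin at the centre of its underside. Not to be moved.
- jar: A glass jar with a steel lid, 64 mm across and 90 mm high, on the bench to the robot's right; origin at the centre of its underside. Not to be moved.

How it is judged:
On the way, in this order (a step that is already met when the one before it is completed fails the run):
1. the boom lies over the middle of the barrel (its centre line within 20 mm of the barrel's centre, seen from above) (y of barrel in the frame of boom_grip between -0.02 and 0.02 m and velocity of joint boom between -0.05 and 0.05 rad/s), for 0.2 s.
2. the head slopes 30 degrees below level, within 5 degrees (value of joint lamphead between -0.611 and -0.436 rad), for 0.2 s.
At the end, for the whole second after the job is handed in: The lamp is let go and still: seen from above the boom's centre line passes within 20 mm of the barrel's centre, and the lamp head slopes 30 degrees below level (outer edge low) within 5 degrees (all of step 2 and y of barrel in the frame of boom_grip between -0.02 and 0.02 m and velocity of joint boom between -0.03 and 0.03 rad/s and velocity of joint lamphead between -0.03 and 0.03 rad/s); the robot touches nothing.
It fails at once if the barrel is moved by more than 15 mm or tipped (distance of barrel from where it was at the start of the episode above 0.015 m or angle between barrel's own z axis and vertical above 0.2 rad).
It fails at once if the wrench, the carton or the jar is moved by more than 20 mm (distance of any of wrench, carton, jar from where it was at the start of the episode above 0.02 m).
It also fails if it takes over 51 s, if anything falls off the work surface, if the arm or the gripper's body presses on something with over 40 N, if the wrist force passes 120 N, or if a joint passes its speed limit or range.

## Working session

There is one attempt and no reset: what is moved stays moved. The work goes in short steps, Python scripts to look and compute and a shell command to move; the robot and the scene stay as the last step left them, time stands still between calls to the robot, and variables do not carry over. Pictures are saved under pics/ and viewed, at most 10 in all, crops included, and the job is handed in when it is done.

```bash
mkdir -p pics
cat > h.py <<'E'
import numpy as np, cv2
from bench import r
def ray(c,at):
    M=np.array(c["camera_from_world"]);h,w=c["image"].shape[:2]
    f=h/2/np.tan(np.radians(c["fovy"])/2)
    u,v=at[0]*w,at[1]*h
    d=np.array([(u-c["cx"])/f,-(v-c["cy"])/f,-1.]);R=M[:3,:3]
    return -R.T@M[:3,3],R.T@d
def onz(c,at,z):
    o,d=ray(c,at);return o+d*(z-o[2])/d[2]
def tri(a,b):
    A=np.zeros((3,3));y=np.zeros(3);L=[]
    for o,d in (a,b):
        d=d/np.linalg.norm(d);P=np.eye(3)-np.outer(d,d);A+=P;y+=P@o;L.append((P,o))
    x=np.linalg.solve(A,y);return x,[np.linalg.norm(P@(x-o)) for P,o in L]
E
python3 - <<'E'
from h import *
np.set_printoptions(precision=4,suppress=True)
C={n:r.camera(n) for n in("scene","top")}
for n,c in C.items():
    cv2.imwrite(f"pics/{n}0.png",c["image"]);print(n,c["fovy"],c["cx"],c["cy"],[k for k in c],ray(c,[.5,.5]))
Z=dict(post=.22,boom_grip=.27,head_hinge=.22,head_bar=None,barrel=0,wrench=0,carton=0,jar=0)
for k,z in Z.items():
    m={n:r.mark_of(c,k) for n,c in C.items()}
    for n in C:
        for q in m[n][:2]: print(k,n,round(q["p"],2),np.array(q["at"])*[640,400], onz(C[n],q["at"],z) if z is not None else "")
    if all(m.values()): print("  tri",*tri(*[ray(C[n],m[n][0]["at"]) for n in C]))
print(r.get_obs())
E
```

```text
scene 49.621848176272735 309.07596735764685 195.77976349776566 ['image', 'fovy', 'cx', 'cy', 'camera_from_world', 'shot'] (array([ 1.169 , -0.7657,  0.8627]), array([-0.48  ,  0.6336, -0.6074]))
top 47.67886513585613 315.8329130199683 194.14375281634955 ['image', 'fovy', 'cx', 'cy', 'camera_from_world', 'shot'] (array([ 0.4256, -0.0605,  1.0744]), array([ 0.1822, -0.0212, -0.9832]))
post scene 0.76 [396.928 192.12 ] [0.7951 0.0454 0.22  ]
post top 0.82 [264.128  92.28 ] [0.8009 0.0384 0.22  ]
post top 0.45 [364.48 216.6 ] [ 0.554  -0.1646  0.22  ]
  tri [0.7985 0.0378 0.2259] [np.float64(0.00015288296967387637), np.float64(0.00015288296967372534)]
boom_grip scene 0.77 [325.312 178.   ] [ 0.6582 -0.0698  0.27  ]
boom_grip top 0.78 [313.024 154.32 ] [ 0.6599 -0.0631  0.27  ]
  tri [ 0.6582 -0.0651  0.2683] [np.float64(0.002914744886998348), np.float64(0.002914744886998417)]
head_hinge scene 0.93 [319.168 196.68 ] [ 0.6513 -0.0857  0.22  ]
head_hinge top 0.72 [323.52 170.  ] [ 0.6434 -0.0845  0.22  ]
  tri [ 0.6463 -0.083   0.2155] [np.float64(0.0023546130635639243), np.float64(0.002354
[... 955 characters left out ...]
 scene 0.81 [230.912 284.88 ] [ 0.5209 -0.2983  0.    ]
jar top 0.67 [409.28 243.2 ] [ 0.5261 -0.2983  0.    ]
  tri [ 0.5247 -0.2989  0.0034] [np.float64(0.0017279519032523387), np.float64(0.0017279519032521815)]
{'t': 0.9, 'joint_pos': array([-1.2284,  0.1304,  1.4882, -0.    ,  1.523 , -0.0854]), 'dq': array([-0.0001, -0.001 ,  0.0004,  0.0016, -0.0002, -0.001 ]), 'effort': array([  0.0037, -56.931 , -50.0865,   0.0002,   0.001 ,  -0.    ]), 'eef_pos': array([ 0.2489, -0.5459,  0.2313]), 'tcp_rot': array([ 0.9772,  0.2122, -0.    ,  0.    ]), 'contact_force': array([ 0.1263, -0.3981, -0.3293]), 'torque': array([-0.0246,  0.0178,  0.0452]), 'finger_force': 0.0, 'width': 1.0025930782657804}
```

View pics/top0.png

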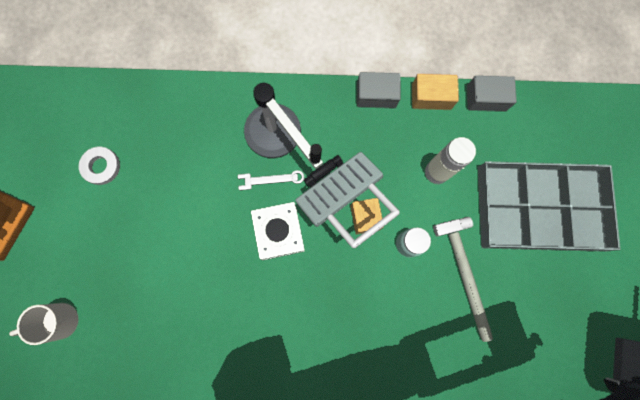

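View pics/scene0.png

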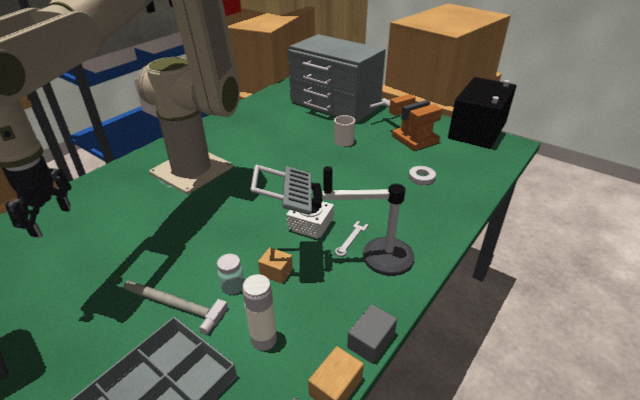

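```bash
python3 -m jog '[{"dx":0.027,"dy":-0.0134,"dz":-0.02},{"dx":0.027,"dy":-0.0134,"dz":-0.02},{"dx":0.027,"dy":-0.0134,"dz":-0.02},{"dx":0.027,"dy":-0.0134,"dz":-0.02},{"dx":0.027,"dy":-0.0134,"dz":-0.02},{"dx":0.027,"dy":-0.0134,"dz":-0.02},{"dx":0.027,"dy":-0.0134,"dz":-0.02},{"dx":0.027,"dy":-0.0134,"dz":-0.02}]' 30
cat >> h.py <<'E'
from scipy.spatial.transform import Rotation as Ro
def plan(p,yaw):
    o=r.get_obs();R=Ro.from_quat(o["tcp_rot"]).as_matrix();d=np.array(p)-o["eef_pos"]
    y=np.arctan2(R[1,0],R[0,0]);print("t",o["t"],"tcp",o["eef_pos"],"yaw",y,"tilt",R[:,2],"j6",o["joint_pos"][5])
    print("tool delta",R.T@d,"rz",-(yaw-y))
E
python3 - <<'E'
from h import *
np.set_printoptions(precision=4,suppress=True)
c=r.camera("top");g=r.regions_of(c,"barrel")[0];m=g["pixels"]
ys,xs=np.nonzero(m);print(g["p"],xs.mean(),ys.mean(),xs.min(),xs.max(),ys.min(),ys.max())
hull=cv2.convexHull(np.c_[xs,ys]);mk=cv2.fillConvexPoly(np.zeros((400,640),np.uint8),hull,1)
dark=(cv2.cvtColor(c["image"],cv2.COLOR_BGR2GRAY)<90)&(c["image"][...,1]<60)&(mk>0)
n,l,s,ce=cv2.connectedComponentsWithStats(dark.astype(np.uint8))
for i in range(1,n):
    if s[i,4]>40: print(s[i],ce[i],onz(c,(ce[i]+.5)/[640,400],.072))
plan([.659,-.065,.37],np.arctan2(.103,.14))
E
```

```text
0.56 276.92866756393 231.24854194706145 251 303 203 259
t 1.0 tcp [ 0.249  -0.5459  0.2313] yaw 0.4277864841721783 tilt [ 0. -0. -1.] j6 -0.08536596589914988
tool delta [ 0.5726 -0.2675 -0.1387] rz -0.20650890078782663$[0]: bad value
```

```bash
python3 -m jog '[{"hand":0.085,"dx":0.027,"dy":-0.0134,"dz":-0.02,"rx":0,"ry":0,"rz":0},{"hand":0.085,"dx":0.027,"dy":-0.0134,"dz":-0.02,"rx":0,"ry":0,"rz":0},{"hand":0.085,"dx":0.027,"dy":-0.0134,"dz":-0.02,"rx":0,"ry":0,"rz":0},{"hand":0.085,"dx":0.027,"dy":-0.0134,"dz":-0.02,"rx":0,"ry":0,"rz":0},{"hand":0.085,"dx":0.027,"dy":-0.0134,"dz":-0.02,"rx":0,"ry":0,"rz":0},{"hand":0.085,"dx":0.027,"dy":-0.0134,"dz":-0.02,"rx":0,"ry":0,"rz":0},{"hand":0.085,"dx":0.027,"dy":-0.0134,"dz":-0.02,"rx":0,"ry":0,"rz":0},{"hand":0.085,"dx":0.027,"dy":-0.0134,"dz":-0.02,"rx":0,"ry":0,"rz":0}]' 30
python3 - <<'E'
from h import *
np.set_printoptions(precision=4,suppress=True)
c=r.camera("top")
p=c["image"][205:262,250:306];cv2.imwrite("pics/bar.png",cv2.resize(p,None,fx=8,fy=8,interpolation=0))
gr=cv2.cvtColor(p,cv2.COLOR_BGR2GRAY);d=((gr<70)&(p.max(2).astype(int)-p.min(2)<25)).astype(np.uint8)
n,l,s,ce=cv2.connectedComponentsWithStats(d)
for i in range(1,n):
    if s[i,4]>40: print(s[i],ce[i]+[250,205],onz(c,(ce[i]+[250.5,205.5])/[640,400],.072))
print(onz(c,np.array([277,231.5])/[640,400],.072))
plan([.659,-.065,.37],np.arctan2(.103,.14))
E
```

```text
t: 1.67
eef_pos: [0.4016, -0.3575, 0.3925]
tcp_rot: [0.977, 0.212, 0.0, 0.0]
contact_force: [-0.6, -0.9, 0.3]
width: 0.996
finger_force: 0.0
[ 17  14  21  21 185] [276.0811 226.6432] [0.5473 0.0129 0.072 ]
[0.5376 0.0116 0.072 ]
t 1.7167 tcp [ 0.4053 -0.3543  0.3976] yaw 0.43116447093290095 tilt [ 0.0068 -0.0026 -1.    ] j6 0.3247398508381736
tool delta [ 0.3512 -0.157   0.0285] rz -0.20313091402710398
```

```bash
python3 -m jog '[{"hand":0.085,"dx":0.03,"dy":-0.013,"dz":0,"rx":0,"ry":0,"rz":-0.025},{"hand":0.085,"dx":0.03,"dy":-0.013,"dz":0,"rx":0,"ry":0,"rz":-0.025},{"hand":0.085,"dx":0.03,"dy":-0.013,"dz":0,"rx":0,"ry":0,"rz":-0.025},{"hand":0.085,"dx":0.03,"dy":-0.013,"dz":0,"rx":0,"ry":0,"rz":-0.025},{"hand":0.085,"dx":0.03,"dy":-0.013,"dz":0,"rx":0,"ry":0,"rz":-0.025},{"hand":0.085,"dx":0.03,"dy":-0.013,"dz":0,"rx":0,"ry":0,"rz":-0.025},{"hand":0.085,"dx":0.03,"dy":-0.013,"dz":0,"rx":0,"ry":0,"rz":-0.025},{"hand":0.085,"dx":0.03,"dy":-0.013,"dz":0,"rx":0,"ry":0,"rz":-0.025}]' 30
python3 -m jog '[{"hand":0.085,"dx":0,"dy":0,"dz":0,"rx":0,"ry":0,"rz":0},{"hand":0.085,"dx":0,"dy":0,"dz":0,"rx":0,"ry":0,"rz":0}]'
python3 - <<'E'
from h import *
np.set_printoptions(precision=4,suppress=True)
plan([.659,-.065,.35],np.arctan2(.103,.14))
E
```

```text
t: 2.38
eef_pos: [0.5591, -0.1491, 0.3912]
tcp_rot: [0.951, 0.309, 0.0, 0.0]
contact_force: [-0.1, -0.2, 0.1]
width: 0.995
finger_force: 0.0
t: 2.55
eef_pos: [0.5589, -0.149, 0.3909]
tcp_rot: [0.951, 0.31, -0.0, -0.0]
contact_force: [0.1, -1.4, -0.5]
width: 0.99
finger_force: 0.0
t 2.55 tcp [ 0.5589 -0.149   0.3909] yaw 0.6307987832067934 tilt [-0.0006  0.0001 -1.    ] j6 0.590879735563949
tool delta [ 0.1304 -0.0087  0.0409] rz -0.0034966017532115368
```

```bash
python3 -m jog '[{"hand":0.085,"dx":0.026,"dy":-0.0018,"dz":0,"rx":0,"ry":0,"rz":0},{"hand":0.085,"dx":0.026,"dy":-0.0018,"dz":0,"rx":0,"ry":0,"rz":0},{"hand":0.085,"dx":0.026,"dy":-0.0018,"dz":0,"rx":0,"ry":0,"rz":0},{"hand":0.085,"dx":0.026,"dy":-0.0018,"dz":0.01,"rx":0,"ry":0,"rz":0},{"hand":0.085,"dx":0.026,"dy":-0.0018,"dz":0.02,"rx":0,"ry":0,"rz":0},{"hand":0.085,"dx":0,"dy":0,"dz":0.01,"rx":0,"ry":0,"rz":0},{"hand":0.085,"dx":0,"dy":0,"dz":0,"rx":0,"ry":0,"rz":0},{"hand":0.085,"dx":0,"dy":0,"dz":0,"rx":0,"ry":0,"rz":0}]' 30
python3 - <<'E'
from h import *
np.set_printoptions(precision=4,suppress=True)
plan([.659,-.065,.252],np.arctan2(.103,.14))
c=r.camera("scene");m=r.mark_of(c,"boom_grip");print([(q["p"],onz(c,q["at"],.27)) for q in m[:2]])
t=r.camera("top");m=r.mark_of(t,"boom_grip");print([(q["p"],onz(t,q["at"],.27)) for q in m[:2]])
cv2.imwrite("pics/pre.png",cv2.resize(np.hstack([c["image"][100:260,230:430],t["image"][80:240,220:420]]),None,fx=2,fy=2))
E
```

```text
t: 3.22
eef_pos: [0.6574, -0.068, 0.3504]
tcp_rot: [0.951, 0.308, -0.001, -0.0]
contact_force: [-0.8, -0.5, 0.1]
width: 1.002
finger_force: 0.0
t 3.2167 tcp [ 0.6574 -0.068   0.3504] yaw 0.6266159449094946 tilt [-0.0023 -0.0002 -1.    ] j6 0.7637857982685943
tool delta [ 0.0032 -0.0014  0.0984] rz -0.0076794400505103555
[(0.72, array([ 0.6651, -0.0678,  0.27  ]))]
[(0.73, array([ 0.6626, -0.063 ,  0.27  ]))]
```

View pics/pre.png

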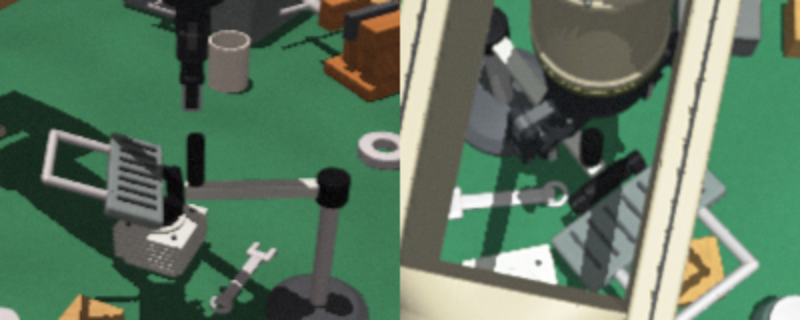

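The finger tips (left crop, 192,105) stand right above the pin (196,155), so I can go down and close.

```bash
python3 -m jog '[{"hand":0.085,"dx":0.004,"dy":-0.002,"dz":0.015,"rx":0,"ry":0,"rz":0},{"hand":0.085,"dx":0,"dy":0,"dz":0.017,"rx":0,"ry":0,"rz":0},{"hand":0.085,"dx":0,"dy":0,"dz":0.017,"rx":0,"ry":0,"rz":0},{"hand":0.085,"dx":0,"dy":0,"dz":0.017,"rx":0,"ry":0,"rz":0},{"hand":0.085,"dx":0,"dy":0,"dz":0.016,"rx":0,"ry":0,"rz":0},{"hand":0.085,"dx":0,"dy":0,"dz":0.014,"rx":0,"ry":0,"rz":0},{"hand":0.085,"dx":0,"dy":0,"dz":0,"rx":0,"ry":0,"rz":0}]' 30
python3 -m jog '[{"hand":0.015,"dx":0,"dy":0,"dz":0,"rx":0,"ry":0,"rz":0},{"hand":0.015,"dx":0,"dy":0,"dz":0,"rx":0,"ry":0,"rz":0},{"hand":0.015,"dx":0,"dy":0,"dz":0,"rx":0,"ry":0,"rz":0},{"hand":0.015,"dx":0,"dy":0,"dz":0,"rx":0,"ry":0,"rz":0},{"hand":0.015,"dx":0,"dy":0,"dz":0,"rx":0,"ry":0,"rz":0},{"hand":0.015,"dx":0,"dy":0,"dz":0,"rx":0,"ry":0,"rz":0},{"hand":0.015,"dx":0,"dy":0,"dz":0,"rx":0,"ry":0,"rz":0},{"hand":0.015,"dx":0,"dy":0,"dz":0,"rx":0,"ry":0,"rz":0}]' 30
python3 - <<'E'
from h import *
plan([.799-.17*np.cos(.105),.040-.17*np.sin(.105),.252],.105)
c=r.camera("scene");m=r.mark_of(c,"boom_grip");print([(q["p"],onz(c,q["at"],.27)) for q in m[:2]])
E
```

```text
t: 4.0
eef_pos: [0.6589, -0.063, 0.2523]
tcp_rot: [0.951, 0.308, -0.002, -0.001]
contact_force: [-1.0, -0.5, -0.7]
width: 0.996
finger_force: 0.0
t: 4.67
eef_pos: [0.661, -0.0633, 0.2569]
tcp_rot: [0.951, 0.309, 0.001, 0.001]
contact_force: [0.3, -2.6, 6.0]
width: 0.247
finger_force: 29.4
t 4.6667 tcp [ 0.66104232 -0.06329671  0.25690047] yaw 0.62739601355899 tilt [ 2.67474866e-03 -9.88994900e-04 -9.99995934e-01] j6 0.771036794604465
tool delta [ 0.02498979 -0.08747261  0.00473271] rz 0.52239601355899
[(0.6, array([ 0.65632756, -0.07432779,  0.27      ]))]
```

```bash
python3 -m jog '[{"hand":0.015,"dx":0,"dy":-0.0055,"dz":-0.004,"rx":0,"ry":0,"rz":0.0326},{"hand":0.015,"dx":0.0001,"dy":-0.0055,"dz":0,"rx":0,"ry":0,"rz":0.0326},{"hand":0.015,"dx":0.0001,"dy":-0.0055,"dz":0,"rx":0,"ry":0,"rz":0.0326},{"hand":0.015,"dx":0.0001,"dy":-0.0055,"dz":0,"rx":0,"ry":0,"rz":0.0326},{"hand":0.015,"dx":0.0001,"dy":-0.0055,"dz":0,"rx":0,"ry":0,"rz":0.0326},{"hand":0.015,"dx":0.0001,"dy":-0.0055,"dz":0,"rx":0,"ry":0,"rz":0.0326},{"hand":0.015,"dx":0.0001,"dy":-0.0055,"dz":0,"rx":0,"ry":0,"rz":0.0326},{"hand":0.015,"dx":0.0001,"dy":-0.0055,"dz":0,"rx":0,"ry":0,"rz":0.0326}]' 30
python3 -c "
from h import *
plan([.799-.17*np.cos(.105),.040-.17*np.sin(.105),.256],.105)"
```

```text
t: 5.43
eef_pos: [0.6388, -0.0241, 0.2571]
tcp_rot: [0.983, 0.182, -0.001, -0.0]
contact_force: [4.4, -2.5, -8.5]
width: 0.246
finger_force: 32.3
t 5.4333 tcp [ 0.63884743 -0.02413363  0.25711046] yaw 0.36518857909400915 tilt [-2.36449799e-03  4.23180797e-05 -9.99997204e-01] j6 1.0878089624744343
tool delta [ 0.00821966 -0.04644356  0.00113348] rz 0.26018857909400916
```

```bash
python3 -m jog '[{"hand":0.015,"dx":0.0004,"dy":-0.0056,"dz":0.001,"rx":0,"ry":0,"rz":0.0326},{"hand":0.015,"dx":0.0003,"dy":-0.0056,"dz":0,"rx":0,"ry":0,"rz":0.0326},{"hand":0.015,"dx":0.0003,"dy":-0.0056,"dz":0,"rx":0,"ry":0,"rz":0.0326},{"hand":0.015,"dx":0.0001,"dy":-0.0056,"dz":0,"rx":0,"ry":0,"rz":0.0326},{"hand":0.015,"dx":0.0001,"dy":-0.0056,"dz":0,"rx":0,"ry":0,"rz":0.0326},{"hand":0.015,"dx":0.0001,"dy":-0.0056,"dz":0,"rx":0,"ry":0,"rz":0.0326},{"hand":0.015,"dx":0.0001,"dy":-0.0056,"dz":0,"rx":0,"ry":0,"rz":0.0326},{"hand":0.015,"dx":0.0001,"dy":-0.0056,"dz":0,"rx":0,"ry":0,"rz":0.0326}]' 30
python3 -m jog '[{"hand":0.015,"dx":0,"dy":0,"dz":0,"rx":0,"ry":0,"rz":0},{"hand":0.015,"dx":0,"dy":0,"dz":0,"rx":0,"ry":0,"rz":0},{"hand":0.015,"dx":0,"dy":0,"dz":0,"rx":0,"ry":0,"rz":0}]'
python3 - <<'E'
from h import *
np.set_printoptions(precision=4,suppress=True)
plan([.799-.17*np.cos(.105),.040-.17*np.sin(.105),.256],.105)
C={n:r.camera(n) for n in("scene","top")}
for k,z in dict(post=.22,boom_grip=.27,head_hinge=.22,head_bar=.28,barrel=0).items():
    m={n:r.mark_of(c,k) for n,c in C.items()}
    for n in C:
        for q in m[n][:1]: print(k,n,round(q["p"],2),np.array(q["at"])*[640,400], onz(C[n],q["at"],z))
    if all(m.values()): print("  tri",*tri(*[ray(C[n],m[n][0]["at"]) for n in C]))
E
```

```text
t: 6.1
eef_pos: [0.628, 0.0188, 0.257]
tcp_rot: [0.999, 0.052, -0.002, 0.0]
contact_force: [-5.4, -5.0, -2.4]
width: 0.249
finger_force: 33.0
t: 6.35
eef_pos: [0.6279, 0.0201, 0.257]
tcp_rot: [0.999, 0.053, -0.002, -0.001]
contact_force: [-6.9, 1.1, -1.2]
width: 0.245
finger_force: 33.1
t 6.35 tcp [0.6279 0.0201 0.257 ] yaw 0.10635593657424089 tilt [-0.0048  0.0008 -1.    ] j6 1.4145019994487718
tool delta [ 0.0023 -0.0019  0.001 ] rz 0.001355936574240893
post scene 0.78 [394.112 194.8  ] [0.795  0.0314 0.22  ]
boom_grip scene 0.64 [335.616 159.6  ] [0.6298 0.0131 0.27  ]
boom_grip top 0.68 [268.48 171.68] [0.6246 0.0174 0.27  ]
  tri [0.6259 0.0181 0.2659] [np.float64(0.0003888187999015854), np.float64(0.0003888187999016104)]
head_hinge scene 0.56 [328.128 172.4  ] [0.6054 0.0146 0.22  ]
head_hinge top 0.79 [269.376 190.68 ] [0.5994 0.0189 0.22  ]
  tri [0.6009 0.0198 0.2153] [np.float64(0.0006691830777837619), np.float64(0.0006691830777839384)]
head_bar scene 0.67 [283.2  136.68] [0.4543 0.011  0.28  ]
barrel scene 0.89 [308.096 225.08 ] [0.534  0.0118 0.    ]
barrel top 0.85 [278.528 230.8  ] [0.5475 0.0132 0.    ]
  tri [0.5429 0.009  0.0078] [np.float64(0.005170371228683113), np.float64(0.00517037122868319)]
```

```bash
python3 -m jog '[{"hand":0.085,"dx":0,"dy":0,"dz":0,"rx":0,"ry":0,"rz":0},{"hand":0.085,"dx":0,"dy":0,"dz":0,"rx":0,"ry":0,"rz":0},{"hand":0.085,"dx":0,"dy":0,"dz":0,"rx":0,"ry":0,"rz":0},{"hand":0.085,"dx":0,"dy":0,"dz":0,"rx":0,"ry":0,"rz":0},{"hand":0.085,"dx":0,"dy":0,"dz":0,"rx":0,"ry":0,"rz":0},{"hand":0.085,"dx":0,"dy":0,"dz":-0.02,"rx":0,"ry":0,"rz":0},{"hand":0.085,"dx":0,"dy":0,"dz":-0.03,"rx":0,"ry":0,"rz":0},{"hand":0.085,"dx":0,"dy":0,"dz":-0.03,"rx":0,"ry":0,"rz":0}]' 30
python3 -m jog '[{"hand":0.02,"dx":-0.01,"dy":0,"dz":-0.035,"rx":0,"ry":0,"rz":0},{"hand":0.0,"dx":-0.03,"dy":0,"dz":-0.02,"rx":0,"ry":0,"rz":0},{"hand":0.0,"dx":-0.03,"dy":0,"dz":0,"rx":0,"ry":0,"rz":0},{"hand":0.0,"dx":-0.03,"dy":0,"dz":0,"rx":0,"ry":0,"rz":0},{"hand":0.0,"dx":-0.03,"dy":0,"dz":0,"rx":0,"ry":0,"rz":0},{"hand":0.0,"dx":-0.03,"dy":0,"dz":0,"rx":0,"ry":0,"rz":0},{"hand":0.0,"dx":0,"dy":0,"dz":0,"rx":0,"ry":0,"rz":0},{"hand":0.0,"dx":0,"dy":0,"dz":0,"rx":0,"ry":0,"rz":0}]'
python3 - <<'E'
from h import *
np.set_printoptions(precision=4,suppress=True)
C={n:r.camera(n) for n in("scene","top")}
for k,z in dict(post=.22,boom_grip=.27,head_hinge=.22,head_bar=.28,barrel=0).items():
    m={n:r.mark_of(c,k) for n,c in C.items()}
    for n in C:
        for q in m[n][:1]: print(k,n,round(q["p"],2),np.array(q["at"])*[640,400], onz(C[n],q["at"],z))
    if all(m.values()): print("  tri",*tri(*[ray(C[n],m[n][0]["at"]) for n in C]))
plan([.455,.003,.33],.105)
cv2.imwrite("pics/mid.png",cv2.resize(np.hstack([C["scene"]["image"][60:260,220:420],C["top"]["image"][80:280,180:380]]),None,fx=2,fy=2))
E
```

```text
t: 7.62
eef_pos: [0.6289, 0.0195, 0.3379]
tcp_rot: [0.999, 0.053, -0.001, -0.0]
contact_force: [0.3, 1.4, 0.7]
width: 0.998
finger_force: 0.0
t: 8.28
eef_pos: [0.4698, 0.0024, 0.3943]
tcp_rot: [0.999, 0.053, 0.001, 0.0]
contact_force: [0.2, 0.0, -0.4]
width: 0.0
finger_force: 0.0
post scene 0.98 [397.184 192.52 ] [0.7964 0.0443 0.22  ]
post top 0.96 [262.592  94.8  ] [0.7954 0.0412 0.22  ]
  tri [0.7962 0.042  0.2207] [np.float64(0.001301246924078197), np.float64(0.001301246924078206)]
boom_grip scene 0.95 [336.32 161.08] [0.6354 0.0084 0.27  ]
head_hinge scene 0.81 [327.424 172.   ] [0.6028 0.0151 0.22  ]
head_bar scene 0.78 [282.496 136.48 ] [0.4519 0.0107 0.28  ]
barrel scene 0.59 [311.424 225.48 ] [0.5433 0.0164 0.    ]
t 8.8833 tcp [0.4707 0.0025 0.3931] yaw 0.10625847310227299 tilt [-0.0005  0.     -1.    ] j6 1.3609536151597852
tool delta [-0.0155 -0.0021  0.0631] rz 0.0012584731022729917
```

View pics/mid.png

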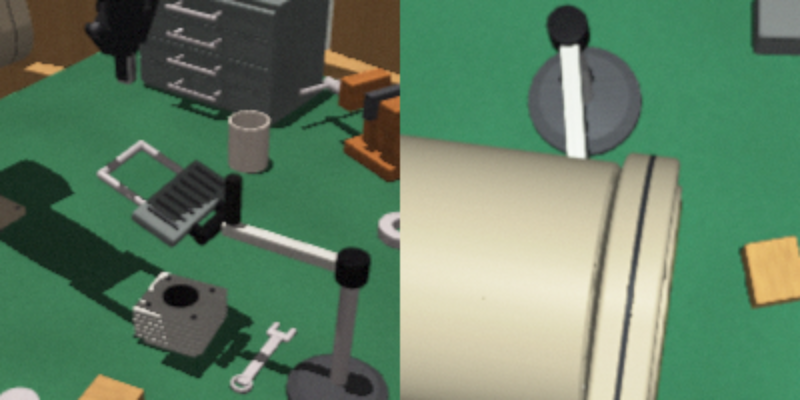

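```bash
python3 -m jog '[{"hand":0,"dx":-0.013,"dy":-0.001,"dz":0.02,"rx":0,"ry":0,"rz":0},{"hand":0,"dx":0,"dy":0,"dz":0.025,"rx":0,"ry":0,"rz":0},{"hand":0,"dx":0,"dy":0,"dz":0.025,"rx":0,"ry":0,"rz":0},{"hand":0,"dx":0,"dy":0,"dz":0.01,"rx":0,"ry":0,"rz":0},{"hand":0,"dx":0,"dy":0,"dz":0.01,"rx":0,"ry":0,"rz":0},{"hand":0,"dx":0,"dy":0,"dz":0.01,"rx":0,"ry":0,"rz":0}]'
python3 -m jog '[{"hand":0,"dx":-0.002,"dy":0,"dz":0.01,"rx":0,"ry":0,"rz":0},{"hand":0,"dx":-0.002,"dy":0,"dz":0.01,"rx":0,"ry":0,"rz":0},{"hand":0,"dx":-0.002,"dy":0,"dz":0.01,"rx":0,"ry":0,"rz":0},{"hand":0,"dx":-0.002,"dy":0,"dz":0.01,"rx":0,"ry":0,"rz":0}]'
python3 - <<'E'
from h import *
np.set_printoptions(precision=4,suppress=True)
plan([.466,.004,.146],.105)
c=r.camera("scene")
for q in r.mark_of(c,"head_bar")[:1]: print(q["p"],np.array(q["at"])*[640,400])
cv2.imwrite("pics/push.png",cv2.resize(c["image"][60:260,220:420],None,fx=3,fy=3))
E
```

```text
t: 9.38
eef_pos: [0.4578, 0.0021, 0.2934]
tcp_rot: [0.999, 0.053, 0.0, 0.0]
contact_force: [-0.1, 1.0, 0.7]
width: -0.005
finger_force: 0.0
t: 9.72
eef_pos: [0.4495, 0.0012, 0.2532]
tcp_rot: [0.999, 0.053, 0.0, 0.0]
contact_force: [-2.4, -1.2, 3.9]
width: 0.001
finger_force: 2.0
t 9.7167 tcp [0.4495 0.0012 0.2532] yaw 0.10617494762347197 tilt [ 0.0008 -0.0003 -1.    ] j6 1.3532357759307632
tool delta [ 0.0166 -0.0011  0.1072] rz 0.001174947623471978
```

View pics/push.png

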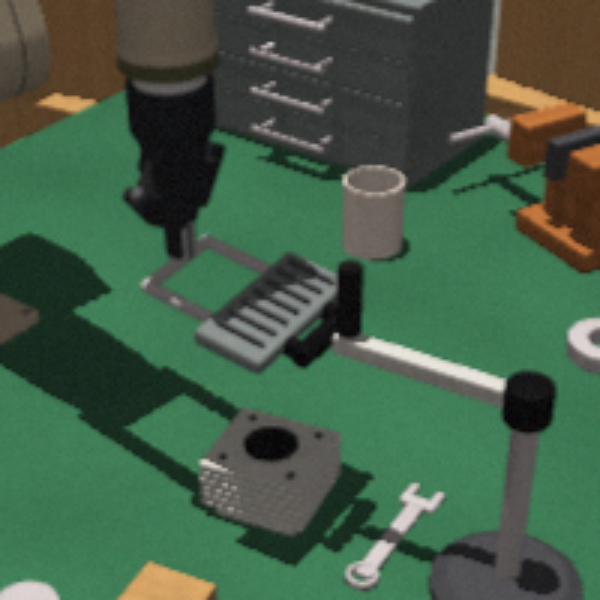

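The fingertips sit on the middle of the pull bar (180,250), and the head is yielding. I'll keep following the arc down.

```bash
python3 -m jog '[{"hand":0,"dx":-0.001,"dy":0,"dz":0.01,"rx":0,"ry":0,"rz":0},{"hand":0,"dx":-0.001,"dy":0,"dz":0.01,"rx":0,"ry":0,"rz":0},{"hand":0,"dx":0,"dy":0,"dz":0.01,"rx":0,"ry":0,"rz":0},{"hand":0,"dx":0.001,"dy":0,"dz":0.01,"rx":0,"ry":0,"rz":0},{"hand":0,"dx":0.0015,"dy":0,"dz":0.01,"rx":0,"ry":0,"rz":0},{"hand":0,"dx":0.002,"dy":0,"dz":0.01,"rx":0,"ry":0,"rz":0},{"hand":0,"dx":0.003,"dy":0,"dz":0.01,"rx":0,"ry":0,"rz":0}]'
python3 -m jog '[{"hand":0,"dx":0.003,"dy":0,"dz":0.01,"rx":0,"ry":0,"rz":0},{"hand":0,"dx":0.004,"dy":0,"dz":0.01,"rx":0,"ry":0,"rz":0},{"hand":0,"dx":0.004,"dy":0,"dz":0.008,"rx":0,"ry":0,"rz":0},{"hand":0,"dx":0.002,"dy":0,"dz":0.004,"rx":0,"ry":0,"rz":0},{"hand":0,"dx":0,"dy":0,"dz":0.002,"rx":0,"ry":0,"rz":0},{"hand":0,"dx":0,"dy":0,"dz":0,"rx":0,"ry":0,"rz":0}]'
python3 - <<'E'
from h import *
np.set_printoptions(precision=4,suppress=True)
plan([.466,.004,.146],.105)
c=r.camera("scene")
cv2.imwrite("pics/push2.png",cv2.resize(c["image"][60:260,220:420],None,fx=3,fy=3))
E
```

```text
t: 10.4
eef_pos: [0.4549, 0.002, 0.182]
tcp_rot: [0.999, 0.053, -0.0, -0.0]
contact_force: [-2.5, -0.7, 3.1]
width: -0.003
finger_force: 1.5
t: 10.9
eef_pos: [0.4683, 0.0034, 0.1491]
tcp_rot: [0.999, 0.053, 0.0, -0.0]
contact_force: [0.2, 0.4, 0.5]
width: -0.002
finger_force: 0.0
t 10.9 tcp [0.4683 0.0034 0.1491] yaw 0.10629769695697043 tilt [ 0.0002  0.0002 -1.    ] j6 1.3619204480742724
tool delta [-0.0022 -0.0009  0.0031] rz 0.0012976969569704344
```

View pics/push2.png

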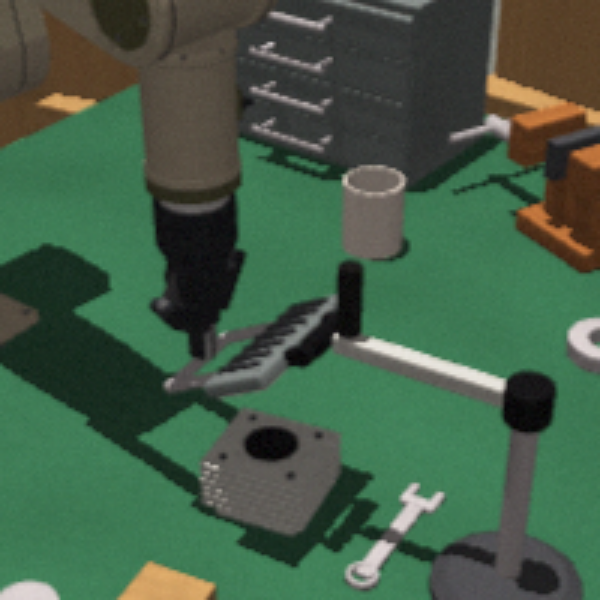

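```bash
python3 -m jog '[{"hand":0,"dx":0,"dy":0,"dz":-0.01,"rx":0,"ry":0,"rz":0},{"hand":0,"dx":-0.005,"dy":0,"dz":-0.02,"rx":0,"ry":0,"rz":0},{"hand":0,"dx":-0.01,"dy":0,"dz":-0.03,"rx":0,"ry":0,"rz":0},{"hand":0,"dx":-0.01,"dy":0.03,"dz":-0.03,"rx":0,"ry":0,"rz":0},{"hand":0,"dx":-0.01,"dy":0.03,"dz":-0.03,"rx":0,"ry":0,"rz":0},{"hand":0,"dx":-0.01,"dy":0.035,"dz":-0.03,"rx":0,"ry":0,"rz":0},{"hand":0,"dx":-0.01,"dy":0.035,"dz":-0.02,"rx":0,"ry":0,"rz":0},{"hand":0,"dx":-0.01,"dy":0.035,"dz":0,"rx":0,"ry":0,"rz":0}]'
python3 -m jog '[{"hand":0,"dx":-0.01,"dy":0.035,"dz":0,"rx":0,"ry":0,"rz":0},{"hand":0,"dx":-0.01,"dy":0.035,"dz":0,"rx":0,"ry":0,"rz":0},{"hand":0,"dx":-0.01,"dy":0.035,"dz":0,"rx":0,"ry":0,"rz":0},{"hand":0,"dx":-0.01,"dy":0.035,"dz":0,"rx":0,"ry":0,"rz":0},{"hand":0,"dx":0,"dy":0.035,"dz":0,"rx":0,"ry":0,"rz":0},{"hand":0,"dx":0,"dy":0,"dz":0,"rx":0,"ry":0,"rz":0},{"hand":0,"dx":0,"dy":0,"dz":0,"rx":0,"ry":0,"rz":0}]'
python3 - <<'E'
from h import *
np.set_printoptions(precision=4,suppress=True)
C={n:r.camera(n) for n in("scene","top")}
for k,z in dict(post=.22,boom_grip=.27,head_hinge=.22,head_bar=.14,barrel=0,wrench=0,carton=0,jar=0).items():
    m={n:r.mark_of(c,k) for n,c in C.items()}
    for n in C:
        for q in m[n][:1]: print(k,n,round(q["p"],2),np.array(q["at"])*[640,400], onz(C[n],q["at"],z))
    if all(m.values()): print("  tri",*tri(*[ray(C[n],m[n][0]["at"]) for n in C]))
# expected bar pixels for tilts
P=np.array([.798,.040]);u=-np.array([np.cos(.105),np.sin(.105)]);v=np.array([-u[1],u[0]])
for ph in(-.436,-.48,-.524,-.57,-.611):
    for s in(-.048,0,.048):
        X=np.r_[P+u*(.195+.16*np.cos(ph))+v*s,.22+.16*np.sin(ph),1]
        o=[]
        for n,c in C.items():
            q=c["camera_from_world"]@X;f=200/np.tan(np.radians(c["fovy"])/2);o+=[c["cx"]+f*q[0]/-q[2],c["cy"]-f*q[1]/-q[2]]
        print(ph,s,np.array(o))
cv2.imwrite("pics/end.png",cv2.resize(np.hstack([C["scene"]["image"][110:240,240:340],C["top"]["image"][150:280,230:330]]),None,fx=4,fy=4,interpolation=cv2.INTER_CUBIC))
E
```

```text
t: 11.62
eef_pos: [0.4232, -0.1628, 0.3201]
tcp_rot: [0.999, 0.054, 0.004, 0.002]
contact_force: [1.0, 0.7, 1.7]
width: -0.001
finger_force: 0.0
t: 12.2
eef_pos: [0.4002, -0.3404, 0.3133]
tcp_rot: [0.999, 0.052, -0.0, -0.0]
contact_force: [0.2, 1.1, -0.0]
width: 0.001
finger_force: 0.0
post scene 0.64 [397.888 194.   ] [0.8008 0.0399 0.22  ]
post top 0.92 [265.28  94.48] [0.7963 0.0358 0.22  ]
  tri [0.799  0.0378 0.2192] [np.float64(0.002822331910586902), np.float64(0.0028223319105867327)]
boom_grip scene 0.8 [334.784 158.88 ] [0.6261 0.0147 0.27  ]
boom_grip top 0.79 [262.272 172.2  ] [0.6233 0.0287 0.27  ]
  tri [0.622  0.0268 0.2637] [np.float64(0.0037444076029045335), np.float64(0.0037444076029045834)]
head_hinge scene 0.63 [327.68 171.6 ] [0.6022 0.017  0.22  ]
head_hinge top 0.82 [269.376 190.   ] [0.6008 0.0189 0.22  ]
  tri [0.601  0.0189 0.2185] [np.float64(0.00014890173537877304), np.float64(0.00014890173537874849)]
head_bar scene 0.55 [287.168 181.48 ] [0.4674 0.0019 0.14  ]
head_bar top 0.7 [277.824 263.12 ] [0.4654 0.0024 0.14  ]
  tri [0.4658 0.0028 0.1387] [np.float64
[... 982 characters left out ...]
67.5466]
-0.436 0 [285.532  176.7146 276.3149 265.62  ]
-0.436 0.048 [275.9289 184.9123 300.1309 263.6998]
-0.48 -0.048 [295.601  170.9804 252.713  266.1033]
-0.48 0 [286.5181 178.8069 276.432  264.1934]
-0.48 0.048 [276.9597 187.0432 300.0718 262.2899]
-0.524 -0.048 [296.6165 173.0139 252.9876 264.5425]
-0.524 0 [287.5755 180.8785 276.5341 262.6491]
-0.524 0.048 [278.0619 189.1541 300.0024 260.7619]
-0.57 -0.048 [297.7523 175.1139 253.2535 262.7905]
-0.57 0 [288.755  183.0188 276.6248 260.914 ]
-0.57 0.048 [279.2884 191.3362 299.9192 259.0437]
-0.611 -0.048 [298.8266 176.9607 253.472  261.13  ]
-0.611 0 [289.8685 184.9022 276.6921 259.2683]
-0.611 0.048 [280.4436 193.2574 299.8363 257.4127]
```

View pics/end.png

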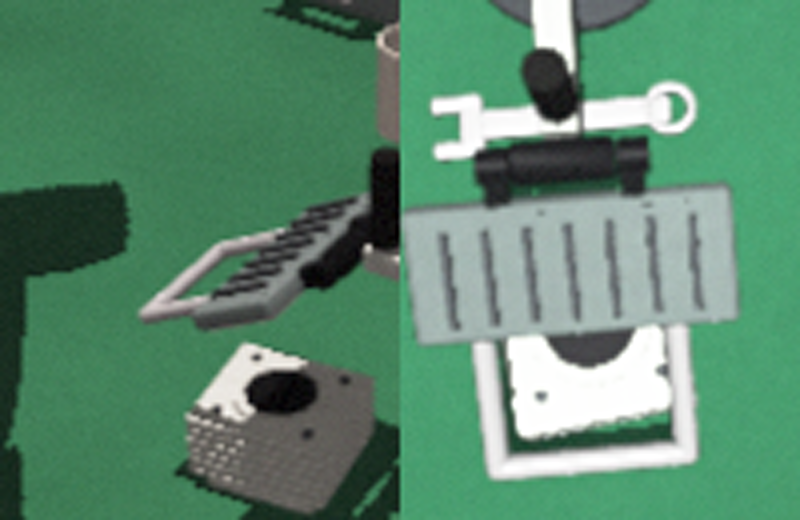

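The end picture shows the bar at about (287,181) in the scene view. That matches the prediction for a tilt of about -0.52. The boom line passes within about 3 mm of the barrel's centre, nothing else has moved, and the arm is clear.

```bash
python3 -c "
from bench import r
print(r.job_done())"
```

```text
the job is handed in; nothing more can be done
None
```

I handed the job in at about 12 s of the 51 s allowed. By my camera measurements the boom lies within about 3 mm of the barrel's centre and the head slopes about 29–30° down. The lamp is let go and the other objects show no movement beyond measuring error; the hand-in call returned no verdict.

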